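# Hold the test flag in an autosampler's sensor guard

### The arm

A 6-joint arm with a two-finger parallel gripper is mounted at the origin on the work surface. World frame = base frame: x ahead of the robot, y to its left, z up, the work surface at z = 0. Lengths are in m, angles in rad, forces in N, time in s.
With the tool pointing down it reaches from about 0.375 to 0.9 m from the base axis. Payload 3.1 kg.
Tool frame: the origin (TCP) lies between the finger pads; the fingertips stand 11 mm ahead of it and the grasp point (between the pads) lies 8 mm behind it (r.tip_reach is the distance from the TCP to the fingertips, in m); z points along the fingers, y is the line along which they close (so a half turn about z gives the same grasp; the last joint's range is limited). The gripper opens to 85 mm and grips with 20 to 120 N. Pads are 22 mm wide; open, the fingers measure 114 mm over their backs; the gripper's body (76 mm by 85 mm) begins 54 mm behind the grasp point. The pads swing forward as they close: fully open they stand 13 mm farther back than shut.
Start: joints at [1.141, 0.527, 1.433, -0, 1.181, -0.178], TCP at [0.156, 0.605, 0.242] pointing down, gripper open.
Joint ranges: [-3.08, 3.08], [-0.75, 2.2], [0.22, 2.44], [-1.43, 4.57], [0, 2.65], [-2.85, 2.85]. Speed limits (rad/s): [2.79, 2.79, 3.14, 3.14, 3.14, 3.14].

### API

Orientations are given as [roll, pitch, yaw] about the fixed x, y, z axes, in that order (R = Rz(yaw) Ry(pitch) Rx(roll)).
In Python, from bench import readout, viewer, workorder, find_in, cut_out, r gives the robot as it stands.
- The arm moves only by the tool pendant, called after ">>>" as name(argument=value, ...), one argument or row to a line, values as JSON. Schema: {"type":"object","properties":{"ticks":{"type":"object","properties":{"offsets":{"type":"array","items":{"type":"array","items":{"type":"number"},"minItems":7,"maxItems":7},"minItems":1,"maxItems":8}},"additionalProperties":false,"required":["offsets"]},"only":{"type":"string"},"quiet":{"type":"boolean"},"lines":{"type":"string"}},"required":["ticks"],"additionalProperties":false}. ticks is an object whose key "offsets" holds a list of rows, 1 to 8 of them, each of 7 numbers: a rotation vector rx, ry, rz in a scale on which 1.0 is pi/2 rad, then dx, dy, dz in a scale on which 1.0 is 500 mm, then the finger opening in m; each row shifts and turns the commanded pose from where the row before left it, along the tool's axes as they then stand; what a row does not reach is not made up. A row lasts 1/12 s, in which the tool goes at most 0.0417 m and 0.125 rad, less where a joint would pass 70% of its speed; a pose out of reach is approached as far as the arm can. The fingers move at their own pace and stop on an object; the grip force is fixed at half the most. Time passes only in rows, so rows that do not move let the fingers close. The tool returns the time, the measured TCP pose, the force, the opening and the grip force at its end. only (a regular expression) keeps the lines of the reply that match it, lines (a string "A,B") keeps lines A to B, and quiet returns only ok. A shift or turn number past 1, either way, is cut back to 1. Input that does not fit is refused with a message, and nothing moves.
- readout.get_obs(): the state, without advancing time (a new reading comes with each control period).
- viewer.camera(name): name is "scene" or "top" or "wrist"; returns (picture, depth): 420x560x3 uint8, red, green, blue; 420x560 float32, m along the optical axis (not along the pixel's ray), 0 where there is no reading.
- viewer.get_calibration(name): a dict with "fx", "fy", "cx", "cy" (pixels), "rvec" (rotation vector, rad) and "tvec" (3), from world to camera coordinates, as OpenCV has them. Camera axes: x right, y down, z forward; pixel columns grow to the right and rows downward; lengths in m; the calibration is good to about 2 mm. A picture is of the moment at which its call begins: read the wrist's pose just before it. get_calibration takes no time and is no camera call; for the wrist camera it gives the pose at the moment of the call.
- workorder.finish_job(): hands the job in; it is judged then, once.
Trained networks look in the newest picture that a camera, given by its name, has taken for a name from the list of things; names that differ only in an ending like _2 or _b are one class to them, and where a whole thing is asked for, a point or a joint stands for the part that bears it (a point fixed in the world has none). Each returns a list of dicts, best first, with "p" (0 to 1); they miss things now and then, are a little off and sometimes report something else, mostly with a low value. They report only what shows in the picture. A call takes as long as a camera call. They do not tell look-alikes from the thing itself.
- find_in(name, camera): "at" ([row, column] in pixels, amid what is visible of it).
- cut_out(name, camera): "region" (420x560 bool, what is visible of it) and "at" ([row, column] in pixels, amid what is visible of it).
The state is a dict: "time": time; "joints": joint angles; "qvel": joint speeds; "joint_torque": joint torques, N m; "position": TCP position; "tcp_rot": TCP orientation; "contact_force": force on the tool from outside, world axes, zero at the start; "wrist_torque": the same for the moment, N m; "finger_gap": finger opening in m; "finger_force": force on a finger pad.
Only numpy, scipy, OpenCV 4.12 (cv2) and the standard library are available. Lean on these libraries where they do the work, as an engineer would, in place of code of your own. Each camera call takes 0.05 s, during which the arm holds its last target. There are 200 camera calls.

### The job

Check the autosampler's position sensor: first slide the tall spacer sleeve over the drive unit's upright shaft until it sits fully down on the collar, and let go of it. Then take the flat-bladed test flag out of its rack by the handle, lower about two thirds of its blade (40 mm) through the narrow slot in the top of the sensor guard, and finish while holding it hanging there: still gripped, upright, the handle clear above the guard, and not leaning hard on anything. Do not disturb the other things on the bench.

Things in the scene. Friction and masses are not known exactly. Their poses are not given: they have to be found in the camera images.
- unit: The autosampler drive unit, bolted down: off-white base plate 140 (x) x 300 (y) x 30 mm high, carrying the steel shaft at its own y = -80 mm and the aluminium sensor guard at its own y = +80 mm (both at x = 0). Its position and yaw (within 0.3 rad) vary. Origin: centre of the underside, on the bench; z up.
- seat (a point): Foot of the upright shaft: the point on its axis at the top of the collar (collar 52 mm across), 36 mm above the bench, where the sleeve must sit. The shaft is 20 mm in diameter and rises 45 mm from here; its top 5 mm taper to 14 mm. Axes as the unit's.
- slot (a point): Centre of the slot at the top face of the sensor guard, 105 mm above the bench. Slot 8 mm along the unit's x, 32 mm along the unit's y, through a plate 60 (x) x 70 (y) x 10 mm thick; below it 65 mm of empty space down to the base, between two upright cheeks 58 mm apart, open towards the unit's -x and +x. Axes as the unit's.
- sleeve: The tall spacer sleeve: plain aluminium ring 44 mm outside diameter, 23 mm bore, 30 mm high, about 90 g, standing upright on the bench (axis z). Origin: centre of its underside. It may change places with the washer.
- flag: The test flag: flat steel blade 6 mm thick (own x), 30 wide (own y), 60 long (z) below a grey block handle 20 (x) x 44 (y) x 36 mm high; same when turned half round; about 120 g. Origin: centre of the blade's lower end (tip); handle from z = 60 to 96 mm, z up. At the start it hangs in either of the rack's two slots, handle resting on the rack top, tip 15 mm above the bench.
- shoulder (a point): On the flag: centre of the underside of its handle, 60 mm above the tip.
- rack: The probe rack, fixed: off-white stand, top face 60 (x) x 160 (y) mm at 75 mm above the bench, with two roomy slots (10 mm along x, 34 mm along y) at its own y = -40 and +40 mm; foot 80 x 160 mm. Position and yaw (within 0.3 rad) vary. Origin: centre of the underside.
- rod_probe: Bystander, not needed: a round-rod probe (rod 8 mm, round grey knob 28 mm across and 30 mm high) hanging in the rack's other slot. Leave it there. Origin: 60 mm below the knob's underside, on its axis.
- washer: Bystander: flat aluminium ring, 60 mm outside, 23 mm bore, only 8 mm high, on the bench. Origin: centre of the underside.
- wrench: Bystander: small steel wrench, 120 mm long, lying along its own x between rack and drive unit. Origin: centre of its underside.
- amber: Bystander: amber bottle, 60 mm across, 130 mm high, behind the task's things. Origin: centre of its underside.
- beaker: Bystander: glass beaker, 70 mm across, 80 mm high, behind the task's things. Origin: centre of its underside.
- tin: Bystander: white tin, 64 mm across, 70 mm high, far left. Origin: centre of its underside.
Not all that is in view belongs to the job. Of the things that look like the sleeve, take the one that is nearest to the robot's base at the start. Leave any turquoise look-alike of the flag alone.

How it is judged:
By the outcome, as a careful person would: the job done as asked, in the order asked, and still so for the second after the job is handed in, while the arm keeps its last pose, push and grip.
It also fails if it takes over 64 s, if anything falls off the work surface, if the arm or the gripper's body presses on something with over 40 N, if the wrist force passes 120 N, or if a joint passes its speed limit or range.

## Working session

There is one attempt and no reset: what is moved stays moved. The work goes in short steps, Python scripts to look and compute and a tool call to move; the robot and the scene stay as the last step left them, time stands still between calls to the robot, and variables do not carry over. Pictures are saved under pics/ and viewed, at most 10 in all, crops included, and the job is handed in when it is done.

```bash
ls; mkdir -p pics; cat > h.py <<'E'
import numpy as np, cv2
from bench import readout, viewer, workorder, find_in, cut_out, r
def cal(n):
    c=viewer.get_calibration(n); R=cv2.Rodrigues(np.array(c["rvec"],float))[0]
    return c,R,np.array(c["tvec"],float).ravel()
def cloud(n,depth,c=None):
    c,R,t=c or cal(n); v,u=np.mgrid[:420,:560]
    P=np.stack([(u-c["cx"])/c["fx"]*depth,(v-c["cy"])/c["fy"]*depth,depth],-1)
    W=(P-t)@R; W[depth<=0]=np.nan
    return W
def proj(n,p,c=None):
    c,R,t=c or cal(n); q=R@np.array(p)+t; return c["fy"]*q[1]/q[2]+c["cy"],c["fx"]*q[0]/q[2]+c["cx"]
E
python3 - <<'E'
from h import *
for n in("top","scene"):
    im,d=viewer.camera(n); cv2.imwrite(f"pics/{n}0.png",im[...,::-1]); W=cloud(n,d); np.savez(f"{n}0.npz",im=im,W=W)
    c,R,t=cal(n); print(n,"campos",-R.T@t,c["fx"])
    for k in["unit","sleeve","flag","rack","rod_probe","washer","wrench","slot","seat"]:
        for o in find_in(k,n)[:3]:
            a=np.array(o["at"]).round().astype(int); print(k,round(o["p"],2),a,W[a[0],a[1]].round(3))
print(readout.get_obs())
E
```

```text
pics
top campos [0.3822334  0.10086256 1.43276253] 459.68199052534686
unit 0.8 [226 248] [0.572 0.217 0.027]
sleeve 0.6 [271 372] [ 0.428 -0.162  0.002]
sleeve 0.5 [226 245] [0.572 0.225 0.035]
flag 0.62 [221 374] [ 0.568 -0.156  0.111]
flag 0.53 [208 341] [ 0.625 -0.074  0.01 ]
rack 0.58 [156 384] [ 0.793 -0.22   0.002]
rod_probe 0.63 [221 405] [ 0.567 -0.248  0.1  ]
washer 0.32 [227 387] [ 0.555 -0.201  0.07 ]
wrench 0.7 [211 344] [ 0.616 -0.084  0.006]
slot 0.62 [225 246] [0.575 0.223 0.032]
seat 0.59 [220 378] [ 0.571 -0.168  0.111]
scene campos [ 1.50544052 -0.58588634  0.89870845] 546.0277425767932
unit 0.87 [222 308] [0.595 0.233 0.03 ]
unit 0.27 [329 207] [ 0.758 -0.195  0.025]
sleeve 0.71 [252 228] [ 0.57  -0.014  0.031]
sleeve 0.6 [253 153] [ 0.451 -0.165  0.028]
flag 0.92 [286 200] [ 0.691 -0.166  0.086]
rack 0.8 [286 163] [ 0.557 -0.196  0.008]
rod_probe 0.74 [275 145] [ 0.585 -0.246  0.088]
washer 0.76 [279  96] [ 0.421 -0.311 -0.002]
wrench 0.82 [283 220] [ 0.635 -0.082  0.009]
slot 0.73 [223 305] [0.595 0.222 0.032]
slot 0.42 [284 163] [ 0.55  -0.193  0.007]
{'time': 1.0, 'joints': array([ 1.14051473e+00,  5.27480413e-01,  1.43268844e+00, -1.60315949e-07,
        1.18138791e+00, -1.78519032e-01]), 'qvel': array([ 0.00156622,  0.00083471,  0.00045952,  0.00058557,  0.00012602,
       -0.00084229]), 'joint_torque': array([ 5.57325184e-04, -4.42328954e+01, -1.78426820e+01, -2.44267021e-04,
        7.23742851e-04, -4.78270735e-06]), 'position': array([0.15567236, 0.6052897 , 0.24232613]), 'tcp_rot': array([3.14155736e+00, 6.51870851e-06, 2.88983015e+00]), 'contact_force': array([-0.61791238,  0.38007989, -0.31336155]), 'wrist_torque': array([0.01784897, 0.02202981, 0.02571482]), 'finger_force': 0.0, 'finger_gap': 0.08483563566216433}
```

View pics/top0.png

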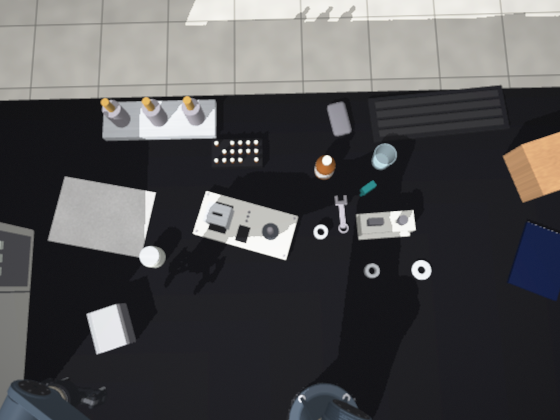

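View pics/scene0.png

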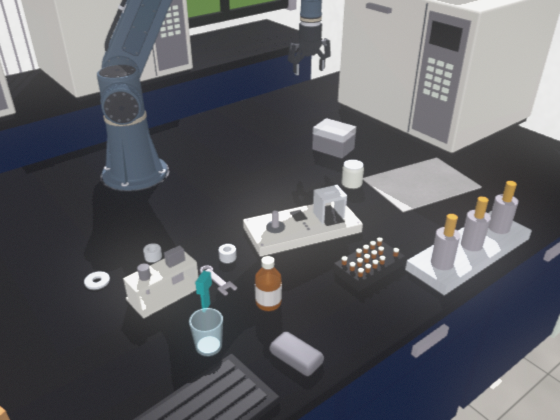

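Three ring-like things appear: grey at top (271,372), about 0.46 m from the base; white at top (232,320), about 0.57 m; and the flat washer at top (270,421). The grey one is tall and nearest, so it fits the sleeve. The guard is at top (215,219), the shaft at (231,270), the flag handle at (222,375) and the rod knob at (220,403). The turquoise look-alike is at (187,368). Next I confirm the sleeve in a crop and measure.

```bash
python3 - <<'E'
from h import *
a=cv2.imread("pics/top0.png")[170:300,300:450]; b=cv2.imread("pics/scene0.png")[225:325,75:260]
a=cv2.resize(a,(460,400),interpolation=3); b=cv2.resize(b,(740//2*1,200)[:2],interpolation=3) if 0 else cv2.resize(b,(340,400),interpolation=3)
cv2.imwrite("pics/crop1.png",np.hstack([a,b]))
for n in("top","scene"):
    W=np.load(f"{n}0.npz")["W"]; X,Y,Z=W[...,0],W[...,1],W[...,2]
    def blob(nm,x0,x1,y0,y1,z0,z1):
        m=(X>x0)&(X<x1)&(Y>y0)&(Y<y1)&(Z>z0)&(Z<z1); 
        if m.sum()<4: print(n,nm,m.sum());return
        P=W[m]; rc=cv2.minAreaRect((P[:,:2]*1000).astype(np.float32)); print(n,nm,m.sum(),P.mean(0).round(4),np.median(P[:,2]).round(4),[np.round(q,1) for q in rc])
    blob("sleeve",.38,.48,-.21,-.12,.022,.04)
    blob("ring2",.52,.60,-.05,.03,.022,.04)
    blob("washer",.38,.48,-.36,-.26,.004,.03)
    blob("handle",.53,.64,-.21,-.12,.100,.125)
    blob("knob",.53,.64,-.29,-.21,.095,.125)
    blob("racktop",.5,.68,-.3,-.1,.068,.082)
    blob("guard",.5,.7,.22,.36,.097,.113)
    blob("shaft",.5,.62,.1,.2,.06,.09)
    blob("plate",.45,.7,.03,.4,.022,.035)
    blob("turq",.64,.74,-.22,-.09,.0,.15)
E
```

```text
top sleeve 124 [ 0.4308 -0.1588  0.0296] 0.0294 [array([ 431.3, -159.3]), array([40.5, 42.2]), np.float64(31.6)]
top ring2 119 [ 0.5533 -0.0073  0.0296] 0.0294 [array([553.4,  -7.6]), array([41.2, 41.6]), np.float64(43.9)]
top washer 300 [ 0.4286 -0.3118  0.0076] 0.0073 [array([ 429.1, -309.5]), array([ 96.2, 100.1]), np.float64(0.8)]
top handle 110 [ 0.5692 -0.1616  0.1101] 0.1105 [array([ 569.8, -162. ]), array([21. , 42.4]), np.float64(5.0)]
top knob 75 [ 0.5728 -0.2425  0.1037] 0.1043 [array([ 573.1, -244.1]), array([24.9, 26.8]), np.float64(3.4)]
top racktop 873 [ 0.5718 -0.2026  0.0749] 0.075 [array([ 607. , -201.9]), array([132.3, 161.3]), np.float64(2.3)]
top guard 465 [0.6016 0.3003 0.1047] 0.1047 [array([601.9, 300.8]), array([71.7, 60.2]), np.float64(73.6)]
top shaft 38 [0.5547 0.1473 0.0783] 0.0789 [array([554.7, 147.4]), array([17.1, 18.8]), np.float64(39.8)]
top plate 3451 [0.5734 0.2134 0.0299] 0.03 [array([579.2, 224.6]), array([301.1, 140.9]), np.float64(73.0)]
top turq 703 [ 0.6855 -0.1518  0.0187] 0.0028 [array([ 689.9, -155.2]), array([129.8,  98.4]), np.float64(8
[... 438 characters left out ...]
 24. ]), np.float64(89.0)]
scene knob 111 [ 0.579  -0.2443  0.1027] 0.1036 [array([ 575.3, -242.7]), array([25.5, 30.9]), np.float64(66.0)]
scene racktop 1019 [ 0.5836 -0.2108  0.0742] 0.0744 [array([ 607.7, -204.5]), array([165.8, 132.8]), np.float64(85.5)]
scene guard 373 [0.6072 0.2985 0.1037] 0.1039 [array([603.2, 300.9]), array([74., 73.]), np.float64(68.6)]
scene shaft 61 [0.5624 0.1446 0.0727] 0.0741 [array([562.4, 144. ]), array([16. , 15.9]), np.float64(51.7)]
scene plate 2866 [0.5903 0.2078 0.0294] 0.0296 [array([581. , 224.8]), array([302.4, 151.2]), np.float64(73.1)]
scene turq 869 [ 0.6827 -0.1475  0.0338] 0.0043 [array([ 689.8, -154.7]), array([129.1,  99.5]), np.float64(89.7)]
```

View pics/crop1.png

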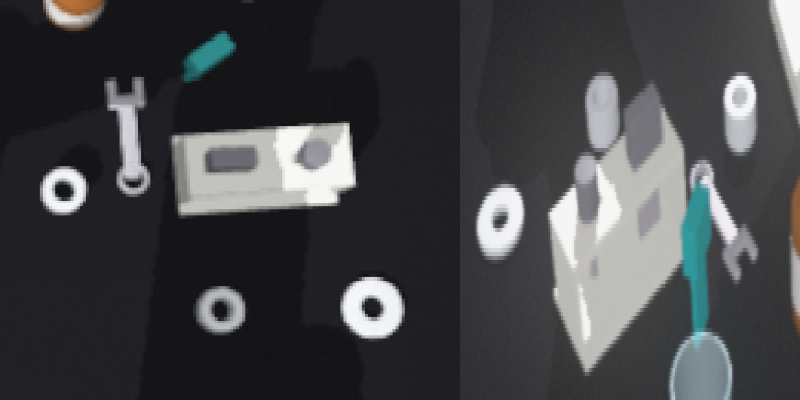

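The crop confirms it: the grey ring at top (271,372) is tall and nearest (0.46 m), the white tall ring is at 0.55 m, and the washer is flat. I'll turn the wrist to yaw π/2, so that tool x is world y and tool y is world x.

The rows are not in the units I measure in: shifts go in shares of 500 mm and turns go in shares of pi/2 rad. I convert before sending: 0.12 rad is 0.0764.

>>> pendant(
  ticks={"offsets":[[0, 0, 0.0764, 0, 0, 0, 0.085], [0, 0, 0.0764, 0, 0, 0, 0.085], [0, 0, 0.0764, 0, 0, 0, 0.085], [0, 0, 0.0764, 0, 0, 0, 0.085], [0, 0, 0.0764, 0, 0, 0, 0.085], [0, 0, 0.0764, 0, 0, 0, 0.085], [0, 0, 0.0764, 0, 0, 0, 0.085], [0, 0, 0.0764, 0, 0, 0, 0.085]]},
)

```text
time: 1.67
position: [0.1557, 0.6053, 0.2423]
tcp_rot: [3.142, 0.0, 1.924]
contact_force: [-0.0, -0.6, 0.2]
finger_gap: 0.0852
finger_force: 0.0
```

>>> pendant(
  ticks={"offsets":[[0, 0, 0.0764, 0, 0, 0, 0.085], [0, 0, 0.0764, 0, 0, 0, 0.085], [0, 0, 0.0758, 0, 0, 0, 0.085], [0, 0, 0, 0, 0.08, 0, 0.085], [0, 0, 0, 0, 0.08, 0, 0.085], [0, 0, 0, -0.04, 0.07, 0, 0.085], [0, 0, 0, -0.04, 0.07, 0, 0.085], [0, 0, 0, -0.04, 0.07, 0, 0.085]]},
)

```text
time: 2.33
position: [0.3421, 0.5446, 0.2422]
tcp_rot: [3.142, -0.0, 1.572]
contact_force: [0.7, -0.0, -0.2]
finger_gap: 0.0848
finger_force: 0.0
```

>>> pendant(
  ticks={"offsets":[[0, 0, 0, -0.04, 0.07, 0, 0.085], [0, 0, 0, -0.04, 0.07, 0, 0.085], [0, 0, 0, -0.07, 0.04, 0, 0.085], [0, 0, 0, -0.07, 0.04, 0, 0.085], [0, 0, 0, -0.08, 0, 0, 0.085], [0, 0, 0, -0.08, 0, 0, 0.085], [0, 0, 0, -0.08, 0, 0, 0.085], [0, 0, 0, -0.08, 0, 0, 0.085]]},
)

```text
time: 3.0
position: [0.4505, 0.2734, 0.2423]
tcp_rot: [3.141, 0.0, 1.571]
contact_force: [-0.6, -0.9, -0.3]
finger_gap: 0.0853
finger_force: 0.0
```

```bash
python3 - <<'E'
from h import *
print("tip",r.tip_reach)
c=cal("wrist"); im,d=viewer.camera("wrist"); cv2.imwrite("pics/w1.png",im[...,::-1]); W=cloud("wrist",d,c); np.savez("w1.npz",im=im,W=W)
print("cam",-c[1].T@c[2], "axis",c[1][2],"fx",c[0]["fx"])
for p in [(.5566,.148,.081),(.603,.301,.105),(.58,.2247,.03)]: print(proj("wrist",p,c))
E
```

```text
tip 0.011
cam [0.45074441 0.34336363 0.37386323] axis [-2.21406664e-06 -2.77211618e-01 -9.60808888e-01] fx 298.59032281563236
(np.float64(307.1834145127068), np.float64(374.00847103362725))
(np.float64(175.02920581775436), np.float64(448.2128072764109))
(np.float64(227.76041945106766), np.float64(386.0896073676662))
```

View pics/w1.png

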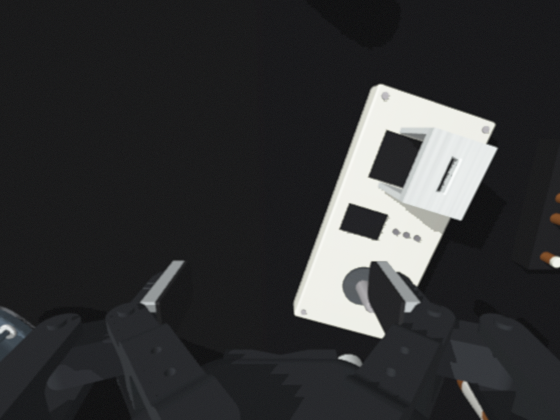

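The wrist view shows the unit, with the slot at (175,448) as predicted and the shaft at (290,365) half behind a finger. I'll measure the guard, slot and plate from here.

```bash
cat >> h.py <<'E'
def rect(P,nm=""):
    rc=cv2.minAreaRect((P[:,:2]*1000).astype(np.float32)); print(nm,len(P),P.mean(0).round(4),[np.round(q,1) for q in rc])
def ray(n,v,u,z,c=None):
    c,R,t=c or cal(n); d=R.T@np.array([(u-c["cx"])/c["fx"],(v-c["cy"])/c["fy"],1]); o=-R.T@t
    return o+d*(z-o[2])/d[2]
E
python3 - <<'E'
from h import *
f=np.load("w1.npz"); W,im=f["W"],f["im"]; X,Y,Z=W[...,0],W[...,1],W[...,2]
rect(W[(Z>.099)&(Z<.111)&(X>.5)&(Y>.24)&(Y<.36)],"guard")
rect(W[(Z>.025)&(Z<.034)&(X>.47)&(Y>.03)&(Y<.4)],"plate")
g=im.mean(2)[150:205,420:475]; m=(g<120); 
n,l,s,ce=cv2.connectedComponentsWithStats(m.astype(np.uint8))
for i in range(1,n):
    if 15<s[i,4]<500:
        vv,uu=np.nonzero(l==i); c=cal("wrist")
        P=np.array([ray("wrist",v+150,u+420,.105,c) for v,u in zip(vv,uu)]); rect(P,"slot?%s"%(ce[i]+[420,150]))
E
```

```text
guard 5150 [0.6017 0.3022 0.1047] [array([602.6, 300.6]), array([70.2, 61.9]), np.float64(72.9)]
plate 21242 [0.5908 0.2434 0.0301] [array([657.3, 202.6]), array([303.9, 303.2]), np.float64(73.2)]
slot?[445.51428571 173.78095238] 105 [0.5983 0.2943 0.105 ] [array([598.3, 293.8]), array([30.6,  3.1]), np.float64(72.3)]
slot?[472.66666667 200.83333333] 30 [0.6272 0.2692 0.105 ] [array([626.5, 270.1]), array([3.6, 8.7]), np.float64(10.3)]
```

In the tool's units: -0.039 m is -0.078, -0.002 m is -0.004.

>>> pendant(
  ticks={"offsets":[[0, 0, 0, -0.078, -0.004, 0, 0.085], [0, 0, 0, -0.078, -0.004, 0, 0.085], [0, 0, 0, -0.078, -0.004, 0, 0.085], [0, 0, 0, -0.078, -0.004, 0, 0.085], [0, 0, 0, -0.078, -0.004, 0, 0.085], [0, 0, 0, -0.078, -0.004, 0, 0.085], [0, 0, 0, -0.078, -0.004, 0, 0.085], [0, 0, 0, -0.078, -0.004, 0, 0.085]]},
)

```text
time: 3.72
position: [0.4346, -0.0384, 0.2427]
tcp_rot: [3.141, 0.0, 1.571]
contact_force: [0.8, -0.2, -0.7]
finger_gap: 0.0854
finger_force: 0.0
```

>>> pendant(
  ticks={"offsets":[[0, 0, 0, -0.076, -0.002, 0.028, 0.085], [0, 0, 0, -0.076, -0.002, 0.028, 0.085], [0, 0, 0, -0.076, -0.002, 0.028, 0.085], [0, 0, 0, 0, 0, 0.06, 0.085], [0, 0, 0, 0, 0, 0.02, 0.085], [0, 0, 0, 0, 0, 0, 0.085], [0, 0, 0, 0, 0, 0, 0.085], [0, 0, 0, 0, 0, 0, 0.085]]},
)

```text
time: 4.38
position: [0.4324, -0.1507, 0.161]
tcp_rot: [3.14, 0.001, 1.572]
contact_force: [0.8, 0.1, -0.7]
finger_gap: 0.0849
finger_force: 0.0
```

```bash
cat > meas.py <<'E'
from h import *
import sys
def shot(nm):
    c=cal("wrist"); im,d=viewer.camera("wrist"); cv2.imwrite(f"pics/{nm}.png",im[...,::-1]); W=cloud("wrist",d,c); np.savez(f"{nm}.npz",im=im,W=W); return im,d,W,c
E
python3 - <<'E'
from meas import *
o=readout.get_obs(); print(o["position"],o["tcp_rot"])
im,d,W,c=shot("w2"); X,Y,Z=W[...,0],W[...,1],W[...,2]
m=(Z>.025)&(Z<.034)&(X>.38)&(X<.48)&(Y>-.21)&(Y<-.11)
rect(W[m],"sleeve"); v,u=np.nonzero(m); print(v.min(),v.max(),u.min(),u.max())
for nm in("top",): print(proj("wrist",(.4315,-.1593,.03),c))
P=W[m][:,:2]; A=np.c_[2*P,np.ones(len(P))]
h=cv2.convexHull((P*1000).astype(np.float32)); print(cv2.minEnclosingCircle(h))
E
```

```text
[ 0.43238806 -0.15070764  0.16102445] [3.14025755e+00 8.54885517e-04 1.57154474e+00]
sleeve 1260 [ 0.4306 -0.1582  0.0297] [array([ 430.6, -158.9]), array([42.7, 42.9]), np.float64(71.4)]
191 236 254 301
(np.float64(215.14021060619928), np.float64(278.51924559312835))
((430.5650634765625, -158.91128540039062), 21.811391830444336)
```

In the tool's units: 0.035 m is 0.07, -0.0083 m is -0.0166.

>>> pendant(
  ticks={"offsets":[[0, 0, 0, -0.0166, -0.0036, 0.04, 0.085], [0, 0, 0, 0, 0, 0.07, 0.085], [0, 0, 0, 0, 0, 0.07, 0.085], [0, 0, 0, 0, 0, 0.06, 0.085], [0, 0, 0, 0, 0, 0.03, 0.085], [0, 0, 0, 0, 0, 0.018, 0.085], [0, 0, 0, 0, 0, 0, 0.085], [0, 0, 0, 0, 0, 0, 0.085]]},
)

```text
time: 5.1
position: [0.4307, -0.1591, 0.017]
tcp_rot: [3.14, 0.001, 1.572]
contact_force: [0.6, -0.8, -0.1]
finger_gap: 0.0851
finger_force: 0.0
```

```bash
python3 -c "
from bench import readout as q;o=q.get_obs();print(o['position'],o['contact_force'])"
```

```text
[ 0.43068382 -0.1591329   0.01697688] [ 0.61864125 -0.77846392 -0.09114101]
```

>>> pendant(
  ticks={"offsets":[[0, 0, 0, 0, 0, 0, 0.04], [0, 0, 0, 0, 0, 0, 0.04], [0, 0, 0, 0, 0, 0, 0.036], [0, 0, 0, 0, 0, 0, 0.036], [0, 0, 0, 0, 0, 0, 0.036], [0, 0, 0, 0, 0, 0, 0.036], [0, 0, 0, 0, 0, 0, 0.036], [0, 0, 0, 0, 0, 0, 0.036]]},
)

```text
time: 5.77
position: [0.4305, -0.1594, 0.0178]
tcp_rot: [3.139, 0.001, 1.57]
contact_force: [-0.4, -0.3, 9.5]
finger_gap: 0.0424
finger_force: 59.5
```

>>> pendant(
  ticks={"offsets":[[0, 0, 0, 0, 0, 0, 0.03], [0, 0, 0, 0, 0, 0, 0.03], [0, 0, 0, 0, 0, -0.02, 0.03], [0, 0, 0, 0, 0, -0.04, 0.03], [0, 0, 0, 0, 0, -0.06, 0.03], [0, 0, 0, 0, 0, -0.06, 0.03], [0, 0, 0, 0, 0, -0.06, 0.03], [0, 0, 0, 0, 0, 0, 0.03]]},
)

```text
time: 6.43
position: [0.4323, -0.1605, 0.1415]
tcp_rot: [3.133, 0.006, 1.571]
contact_force: [-0.1, 0.3, 0.3]
finger_gap: 0.0422
finger_force: 61.0
```

In the tool's units: 0.0322 m is 0.0644, 0.0176 m is 0.0352.

>>> pendant(
  ticks={"offsets":[[0, 0, 0, 0.0644, 0.0352, -0.006, 0.03], [0, 0, 0, 0.0644, 0.0352, -0.006, 0.03], [0, 0, 0, 0.0644, 0.0352, -0.006, 0.03], [0, 0, 0, 0.0644, 0.0352, -0.006, 0.03], [0, 0, 0, 0.0644, 0.0352, -0.006, 0.03], [0, 0, 0, 0.0644, 0.0352, -0.006, 0.03], [0, 0, 0, 0.0644, 0.0352, 0, 0.03], [0, 0, 0, 0, 0, 0, 0.03]]},
)

```text
time: 7.1
position: [0.5561, 0.0716, 0.1548]
tcp_rot: [3.136, -0.002, 1.576]
contact_force: [0.9, -0.2, -0.9]
finger_gap: 0.0421
finger_force: 61.0
```

>>> pendant(
  ticks={"offsets":[[0, 0, 0, 0, 0, 0, 0.03], [0, 0, 0, 0, 0, 0, 0.03]]},
)

```text
time: 7.27
position: [0.5519, 0.0664, 0.1538]
tcp_rot: [-3.139, 0.0, 1.572]
contact_force: [0.3, -0.1, -0.8]
finger_gap: 0.0424
finger_force: 61.0
```

```bash
python3 - <<'E'
from meas import *
o=readout.get_obs(); print(o["position"],o["tcp_rot"])
im,d,W,c=shot("w3"); X,Y,Z=W[...,0],W[...,1],W[...,2]
for nm,p in dict(shaft=(.5556,.1477,.081),sl=tuple(o["position"]+[0,0,.013])).items(): print(nm,proj("wrist",p,c))
m=(Z>.074)&(Z<.084)&(X>.52)&(X<.59)&(Y>.12)&(Y<.17); rect(W[m],"shafttop"); print(np.percentile(Z[m],[5,50,95]) if m.any() else 0)
v,u=np.nonzero(m); print(v.min(),v.max(),u.min(),u.max())
p=o["position"]; m=(abs(X-p[0])<.024)&(abs(Y-p[1])<.03)&(Z>p[2]+.006)&(Z<p[2]+.02); rect(W[m],"sleeve top"); 
Q=W[m]; A=np.c_[Q[:,:2],np.ones(len(Q))]; print("plane",np.linalg.lstsq(A,Q[:,2],rcond=None)[0])
E
```

```text
[0.55189208 0.06639333 0.15382054] [-3.13946713e+00  2.97617080e-04  1.57174757e+00]
shaft (np.float64(107.87331821019151), np.float64(285.6622467318162))
sl (np.float64(289.2723878981969), np.float64(279.24856271209177))
shafttop 722 [0.556  0.1475 0.0797] [array([556.2, 147.8]), array([18.9, 19.2]), np.float64(89.5)]
[0.07623911 0.0803377  0.08183146]
93 123 272 301
sleeve top 5852 [0.552  0.0687 0.1656] [array([553.2,  66.8]), array([47.6, 44.1]), np.float64(7.6)]
plane [-0.00353664 -0.00888384  0.16820052]
```

View pics/w3.png

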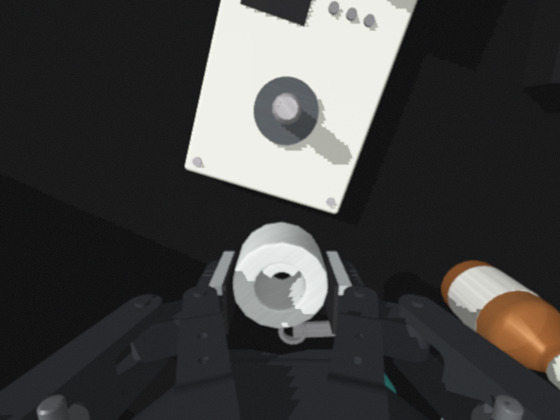

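The sleeve is held level at (285,280), and the shaft top is at (107,286) on the collar. I'll fit the sleeve's centre relative to the shaft in this same frame.

```bash
python3 - <<'E'
from meas import *
f=np.load("w3.npz"); W=f["W"]; X,Y,Z=W[...,0],W[...,1],W[...,2]
p=readout.get_obs()["position"]; print(p, readout.get_obs()["tcp_rot"])
m=(abs(X-.552)<.026)&(abs(Y-.0664)<.032)&(Z>.163)&(Z<.170); m[:, :236]=0; m[:,326:]=0
h=cv2.convexHull((W[m][:,:2]*1000).astype(np.float32)); print(cv2.minEnclosingCircle(h),[q for q in cv2.fitEllipse(h)])
m=(Z>.0785)&(Z<.084)&(X>.53)&(X<.58)&(Y>.12)&(Y<.17); h=cv2.convexHull((W[m][:,:2]*1000).astype(np.float32)); print(cv2.minEnclosingCircle(h),cv2.fitEllipse(h))
m=(Z>.034)&(Z<.0375)&(X>.52)&(X<.59)&(Y>.11)&(Y<.185); h=cv2.convexHull((W[m][:,:2]*1000).astype(np.float32)); print(cv2.minEnclosingCircle(h),cv2.fitEllipse(h))
E
```

```text
[0.55181074 0.06576536 0.15386743] [-3.13944640e+00  1.91691212e-04  1.57034685e+00]
((553.4107666015625, 67.06302642822266), 22.952953338623047) [(552.3945922851562, 66.58880615234375), (43.25954818725586, 45.01810836791992), 51.0185432434082]
((555.7451782226562, 147.59423828125), 8.800894737243652) ((555.87158203125, 147.46640014648438), (16.7064266204834, 17.175830841064453), 53.691497802734375)
((556.0147094726562, 147.49855041503906), 25.99978256225586) ((556.03759765625, 147.54806518554688), (51.46049118041992, 51.74187088012695), 88.82842254638672)
```

In the tool's units: 0.03 m is 0.06, 0.002 m is 0.004.

>>> pendant(
  ticks={"offsets":[[0, 0, 0, 0.06, 0.004, 0, 0.03], [0, 0, 0, 0.06, 0.0038, 0, 0.03], [0, 0, 0, 0.0434, 0, 0, 0.03], [0, 0, 0, 0, 0, 0.04, 0.03], [0, 0, 0, 0, 0, 0.04, 0.03], [0, 0, 0, 0, 0, 0, 0.03], [0, 0, 0, 0, 0, 0, 0.03], [0, 0, 0, 0, 0, 0, 0.03]]},
)

```text
time: 7.98
position: [0.5572, 0.1469, 0.1148]
tcp_rot: [3.141, 0.0, 1.569]
contact_force: [0.3, 0.5, 0.2]
finger_gap: 0.0424
finger_force: 61.0
```

```bash
python3 -c "
from bench import readout as q;o=q.get_obs();print(o['position'],o['tcp_rot'],o['contact_force'])"
```

```text
[0.55719725 0.14687948 0.11483394] [3.14142873e+00 6.60414429e-05 1.56888203e+00] [0.32587227 0.48464979 0.17426747]
```

In the tool's units: -0.0012 m is -0.0024, 0.0004 m is 0.0008.

>>> pendant(
  ticks={"offsets":[[0, 0, 0, 0.0008, -0.0024, 0, 0.03], [0, 0, 0, 0, 0, 0, 0.03], [0, 0, 0, 0, 0, 0, 0.03]]},
)

```text
time: 8.23
position: [0.5562, 0.1482, 0.1152]
tcp_rot: [3.14, -0.0, 1.57]
contact_force: [-0.1, -0.2, -0.1]
finger_gap: 0.0424
finger_force: 61.0
```

```bash
python3 - <<'E'
from meas import *
o=readout.get_obs(); print(o["position"],o["tcp_rot"])
im,d,W,c=shot("w4"); X,Y,Z=W[...,0],W[...,1],W[...,2]
p=o["position"]; m=(abs(X-p[0])<.026)&(abs(Y-p[1])<.032)&(Z>p[2]+.009)&(Z<p[2]+.016); m[:, :236]=0; m[:,326:]=0
h=cv2.convexHull((W[m][:,:2]*1000).astype(np.float32)); print(cv2.minEnclosingCircle(h),[q for q in cv2.fitEllipse(h)])
# bore look: points below the sleeve seen through the bore
m=(abs(X-p[0])<.012)&(abs(Y-p[1])<.012)&(Z<.084)&(Z>.06); print(m.sum(), W[m].mean(0) if m.any() else 0)
E
```

```text
[0.55620041 0.14819156 0.11524005] [ 3.14008966e+00 -9.05335781e-05  1.57027542e+00]
((557.22705078125, 148.14730834960938), 22.88620376586914) [(556.8380126953125, 148.50930786132812), (43.3709602355957, 44.644710540771484), 49.91640090942383]
0 0
```

In the tool's units: 0.012 m is 0.024, -0.0006 m is -0.0012.

>>> pendant(
  ticks={"offsets":[[0, 0, 0, -0.0012, -0.0012, 0.024, 0.03], [0, 0, 0, 0, 0, 0.012, 0.03], [0, 0, 0, 0, 0, 0.008, 0.03], [0, 0, 0, 0, 0, 0.008, 0.03], [0, 0, 0, 0, 0, 0.008, 0.03], [0, 0, 0, 0, 0, 0, 0.03]]},
)

```text
time: 8.78
position: [0.5548, 0.1479, 0.0835]
tcp_rot: [-3.14, 0.0, 1.571]
contact_force: [0.1, -0.3, -1.4]
finger_gap: 0.0422
finger_force: 61.0
```

>>> pendant(
  ticks={"offsets":[[0, 0, 0, 0, 0, 0, 0.03]]},
)

```text
time: 8.87
position: [0.5551, 0.1479, 0.0841]
tcp_rot: [-3.141, 0.0, 1.571]
contact_force: [0.5, -0.3, -0.9]
finger_gap: 0.0424
finger_force: 61.0
```

In the tool's units: 0.007 m is 0.014, 0.006 m is 0.012.

>>> pendant(
  ticks={"offsets":[[0, 0, 0, 0, 0.0006, 0.014, 0.03], [0, 0, 0, 0, 0, 0.014, 0.03], [0, 0, 0, 0, 0, 0.012, 0.03], [0, 0, 0, 0, 0, 0.008, 0.03], [0, 0, 0, 0, 0, 0.006, 0.03], [0, 0, 0, 0, 0, 0, 0.03]]},
)

```text
time: 9.37
position: [0.5549, 0.1478, 0.0564]
tcp_rot: [-3.14, 0.0, 1.571]
contact_force: [0.2, -0.7, -1.1]
finger_gap: 0.0424
finger_force: 61.0
```

>>> pendant(
  ticks={"offsets":[[0, 0, 0, 0, 0, 0.002, 0.03], [0, 0, 0, 0, 0, 0.002, 0.03], [0, 0, 0, 0, 0, 0, 0.03]]},
)

```text
time: 9.62
position: [0.5556, 0.1479, 0.0554]
tcp_rot: [3.141, -0.0, 1.571]
contact_force: [-0.8, -0.0, -0.6]
finger_gap: 0.0418
finger_force: 61.0
```

In the tool's units: 0.001 m is 0.002.

>>> pendant(
  ticks={"offsets":[[0, 0, 0, 0, 0, 0.002, 0.03], [0, 0, 0, 0, 0, 0.002, 0.03], [0, 0, 0, 0, 0, 0, 0.03]]},
)

```text
time: 9.87
position: [0.5557, 0.1479, 0.0539]
tcp_rot: [3.141, -0.0, 1.571]
contact_force: [-0.7, -0.1, 3.1]
finger_gap: 0.0423
finger_force: 61.3
```

>>> pendant(
  ticks={"offsets":[[0, 0, 0, 0, 0, 0.002, 0.03], [0, 0, 0, 0, 0, 0, 0.03], [0, 0, 0, 0, 0, 0, 0.03]]},
)

```text
time: 10.12
position: [0.5557, 0.1479, 0.0538]
tcp_rot: [3.141, -0.0, 1.571]
contact_force: [-2.5, 0.0, 10.0]
finger_gap: 0.042
finger_force: 62.0
```

It makes contact at the expected height, so the sleeve is seated. Releasing.

In the tool's units: -0.001 m is -0.002.

>>> pendant(
  ticks={"offsets":[[0, 0, 0, 0, 0, -0.002, 0.05], [0, 0, 0, 0, 0, 0, 0.06], [0, 0, 0, 0, 0, 0, 0.07], [0, 0, 0, 0, 0, 0, 0.085], [0, 0, 0, 0, 0, 0, 0.085], [0, 0, 0, 0, 0, 0, 0.085], [0, 0, 0, 0, 0, 0, 0.085]]},
)

```text
time: 10.7
position: [0.5554, 0.1479, 0.0531]
tcp_rot: [-3.141, 0.0, 1.571]
contact_force: [0.2, -0.1, 0.1]
finger_gap: 0.0848
finger_force: 0.0
```

>>> pendant(
  ticks={"offsets":[[0, 0, 0, 0, 0, -0.02, 0.085], [0, 0, 0, 0, 0, -0.06, 0.085], [0, 0, 0, 0, 0, -0.08, 0.085], [0, 0, 0, 0, 0, -0.08, 0.085], [0, 0, 0, 0, 0, -0.08, 0.085], [0, 0, 0, -0.06, 0, -0.05, 0.085], [0, 0, 0, -0.06, 0, 0, 0.085], [0, 0, 0, 0, 0, 0, 0.085]]},
)

```text
time: 11.37
position: [0.557, 0.084, 0.2417]
tcp_rot: [3.135, 0.003, 1.568]
contact_force: [-0.3, 0.6, -0.5]
finger_gap: 0.0851
finger_force: 0.0
```

```bash
python3 - <<'E'
from meas import *
im,d,W,c=shot("w5"); X,Y,Z=W[...,0],W[...,1],W[...,2]
m=(abs(X-.556)<.03)&(abs(Y-.1475)<.03)&(Z>.055)&(Z<.072); P=W[m]; rect(P,"sleeve"); print(np.percentile(P[:,2],[5,50,95]),np.linalg.lstsq(np.c_[P[:,:2],np.ones(len(P))],P[:,2],rcond=None)[0])
m=(abs(X-.556)<.03)&(abs(Y-.1475)<.03)&(Z>.074)&(Z<.09); rect(W[m],"shaft")
E
```

```text
sleeve 1137 [0.5555 0.1482 0.0657] [array([555.5, 147.9]), array([42.7, 43. ]), np.float64(53.2)]
[0.06408894 0.06580902 0.06704617] [-0.00218862  0.00076234  0.06677571]
shaft 333 [0.556  0.1476 0.0797] [array([556.1, 147.1]), array([18.7, 18.3]), np.float64(89.9)]
```

The sleeve is seated: its top is level at 66 mm. Next, the flag.

In the tool's units: -0.04 m is -0.08, -0.03 m is -0.06.

>>> pendant(
  ticks={"offsets":[[0, 0, 0, -0.08, 0.004, 0, 0.085], [0, 0, 0, -0.08, 0.004, 0, 0.085], [0, 0, 0, -0.08, 0.004, 0, 0.085], [0, 0, 0, -0.08, 0.004, 0, 0.085], [0, 0, 0, -0.08, 0.004, 0, 0.085], [0, 0, 0, -0.08, 0.004, 0, 0.085], [0, 0, 0, -0.06, 0.004, 0, 0.085], [0, 0, 0, 0, 0, 0, 0.085]]},
)

```text
time: 12.08
position: [0.5702, -0.1877, 0.2379]
tcp_rot: [3.14, 0.003, 1.566]
contact_force: [0.9, -0.5, 0.7]
finger_gap: 0.085
finger_force: 0.0
```

>>> pendant(
  ticks={"offsets":[[0, 0, 0, 0, 0, 0, 0.085], [0, 0, 0, 0, 0, 0, 0.085]]},
)

```text
time: 12.25
position: [0.5689, -0.1807, 0.2376]
tcp_rot: [-3.14, -0.002, 1.571]
contact_force: [-0.2, 0.1, -0.3]
finger_gap: 0.0849
finger_force: 0.0
```

```bash
python3 - <<'E'
from meas import *
o=readout.get_obs(); print(o["position"],o["tcp_rot"])
im,d,W,c=shot("w6"); X,Y,Z=W[...,0],W[...,1],W[...,2]
m=(X>.53)&(X<.62)&(Y>-.21)&(Y<-.12)&(Z>.106)&(Z<.116); rect(W[m],"handle"); print(np.median(Z[m]))
m=(X>.5)&(X<.64)&(Y>-.3)&(Y<-.1)&(Z>.071)&(Z<.079); rect(W[m],"rack")
m=(X>.53)&(X<.62)&(Y>-.29)&(Y<-.21)&(Z>.1)&(Z<.11); rect(W[m],"knob")
E
```

```text
[ 0.56887268 -0.18074307  0.23763202] [-3.13968287e+00 -1.99888493e-03  1.57086623e+00]
handle 1097 [ 0.5699 -0.1619  0.1108] [array([ 569.8, -162.5]), array([19.5, 43.8]), np.float64(0.6)]
0.1108941458227872
rack 6644 [ 0.5714 -0.1962  0.075 ] [array([ 571.7, -203.8]), array([ 60.1, 160.6]), np.float64(3.0)]
knob 600 [ 0.5732 -0.2424  0.1047] [array([ 573.3, -243.2]), array([26.5, 26.5]), np.float64(0.2)]
```

View pics/w6.png

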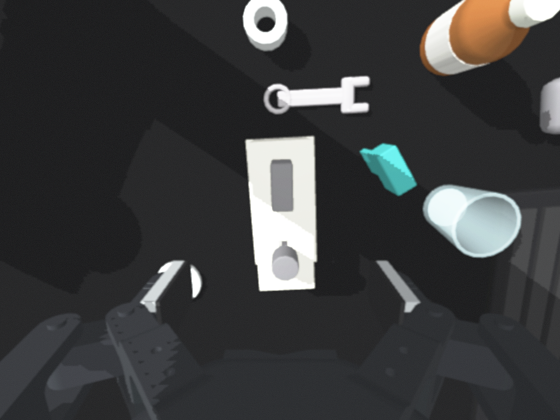

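The flag's handle is at (282,185), the rod knob at (285,260), and the turquoise look-alike lies apart at (390,168). I'll refine the handle's yaw.

```bash
python3 - <<'E'
from h import *
for n in("w6","top0"):
    W=np.load(n+".npz")["W"]; X,Y,Z=W[...,0],W[...,1],W[...,2]
    m=(X>.53)&(X<.62)&(Y>-.21)&(Y<-.12)&(Z>.106)&(Z<.116); P=W[m][:,:2]; q=P-P.mean(0)
    w,v=np.linalg.eigh(q.T@q); e=v[:,1]; print(n,"yaw",np.arctan2(-e[0],e[1])*1 if e[1]>0 else np.arctan2(e[0],-e[1]))
    # long edges: extreme x per y-bin
    for f in(np.min,np.max):
        ys=np.arange(-.178,-.146,.003); xs=[f(P[abs(P[:,1]-y)<.0015,0]) if (abs(P[:,1]-y)<.0015).any() else np.nan for y in ys]; k=~np.isnan(xs); print(np.polyfit(ys[k],np.array(xs)[k],1))
from bench import readout; o=readout.get_obs(); print(o["position"],o["tcp_rot"])
E
```

```text
w6 yaw 0.020801085308201996
[-0.02914417  0.55563509]
[-0.0103171   0.57783177]
top0 yaw 0.09894119120913605
[0.00275769 0.5623066 ]
[-0.03795812  0.57161607]
[ 0.56894055 -0.18025621  0.23779712] [-3.13990166e+00 -1.68649047e-03  1.57194649e+00]
```

In the tool's units: 0.035 m is 0.07, 0.0183 m is 0.0366, -0.024 rad is -0.0153.

>>> pendant(
  ticks={"offsets":[[0, 0, -0.0153, 0.0366, 0.002, 0, 0.085], [0, 0, 0, 0, 0, 0.07, 0.085], [0, 0, 0, 0, 0, 0.07, 0.085], [0, 0, 0, 0, 0, 0.03, 0.085], [0, 0, 0, 0, 0, 0, 0.085], [0, 0, 0, 0, 0, 0, 0.085], [0, 0, 0, 0, 0, 0, 0.085]]},
)

```text
time: 12.88
position: [0.5715, -0.1631, 0.1546]
tcp_rot: [3.14, 0.001, 1.596]
contact_force: [-0.6, -0.2, 0.1]
finger_gap: 0.0851
finger_force: 0.0
```

```bash
python3 -c "
from bench import readout as q;o=q.get_obs();print(o['position'],o['tcp_rot'])"
```

```text
[ 0.5714755  -0.16310485  0.15455771] [3.13959608e+00 9.05081312e-04 1.59629528e+00]
```

In the tool's units: 0.025 m is 0.05, 0.02 m is 0.04.

>>> pendant(
  ticks={"offsets":[[0, 0, 0, 0.001, -0.002, 0.05, 0.085], [0, 0, 0, 0, 0, 0.04, 0.085], [0, 0, 0, 0, 0, 0.023, 0.085], [0, 0, 0, 0, 0, 0, 0.085], [0, 0, 0, 0, 0, 0, 0.05], [0, 0, 0, 0, 0, 0, 0.03], [0, 0, 0, 0, 0, 0, 0.03], [0, 0, 0, 0, 0, 0, 0.03]]},
)

```text
time: 13.55
position: [0.5702, -0.1637, 0.0981]
tcp_rot: [3.139, 0.001, 1.595]
contact_force: [0.2, -0.3, -0.5]
finger_gap: 0.0381
finger_force: 0.0
```

>>> pendant(
  ticks={"offsets":[[0, 0, 0, 0, 0, 0, 0.018], [0, 0, 0, 0, 0, 0, 0.01], [0, 0, 0, 0, 0, 0, 0.01], [0, 0, 0, 0, 0, 0, 0.01], [0, 0, 0, 0, 0, 0, 0.01], [0, 0, 0, 0, 0, 0, 0.01]]},
)

```text
time: 14.05
position: [0.5701, -0.1636, 0.0977]
tcp_rot: [3.14, 0.001, 1.595]
contact_force: [-0.0, 0.7, 5.7]
finger_gap: 0.0189
finger_force: 59.6
```

In the tool's units: -0.025 m is -0.05, -0.02 m is -0.04.

>>> pendant(
  ticks={"offsets":[[0, 0, 0, 0, 0, -0.016, 0.01], [0, 0, 0, 0, 0, -0.03, 0.01], [0, 0, 0, 0, 0, -0.04, 0.01], [0, 0, 0, 0, 0, -0.05, 0.01], [0, 0, 0, 0, 0, -0.05, 0.01], [0, 0, 0, 0, 0, -0.05, 0.01], [0, 0, 0, 0, 0, -0.04, 0.01], [0, 0, 0, 0, 0, -0.02, 0.01]]},
)

```text
time: 14.72
position: [0.5702, -0.1636, 0.2476]
tcp_rot: [3.138, 0.002, 1.595]
contact_force: [-0.3, -0.3, -0.7]
finger_gap: 0.0189
finger_force: 59.4
```

>>> pendant(
  ticks={"offsets":[[0, 0, 0, 0, 0, 0, 0.01], [0, 0, 0, 0, 0, 0, 0.01], [0, 0, 0, 0, 0, 0, 0.01]]},
)

```text
time: 14.97
position: [0.5683, -0.1628, 0.2431]
tcp_rot: [-3.138, -0.002, 1.595]
contact_force: [-0.2, 0.1, -1.3]
finger_gap: 0.0192
finger_force: 59.3
```

In the tool's units: 0.04 m is 0.08, -0.0104 m is -0.0208, 0.108 rad is 0.0688.

>>> pendant(
  ticks={"offsets":[[0, 0, 0.0681, 0, 0, 0, 0.01], [0, 0, 0.0681, 0, 0, 0, 0.01], [0, 0, 0.0688, 0, 0, 0, 0.01], [0, 0, 0, 0.08, -0.0208, 0, 0.01], [0, 0, 0, 0.08, -0.0208, 0, 0.01], [0, 0, 0, 0.08, -0.0208, 0, 0.01], [0, 0, 0, 0.08, -0.0208, 0, 0.01], [0, 0, 0, 0.08, -0.0208, 0, 0.01]]},
)

```text
time: 15.63
position: [0.5772, 0.0448, 0.2427]
tcp_rot: [-3.137, 0.001, 1.272]
contact_force: [0.9, -0.4, -1.6]
finger_gap: 0.019
finger_force: 59.2
```

>>> pendant(
  ticks={"offsets":[[0, 0, 0, 0.08, -0.0208, 0, 0.01], [0, 0, 0, 0.08, -0.0208, 0, 0.01], [0, 0, 0, 0.08, -0.0208, 0, 0.01], [0, 0, 0, 0.08, -0.0208, 0, 0.01], [0, 0, 0, 0.04, -0.0208, 0, 0.01], [0, 0, 0, 0, 0, 0, 0.01], [0, 0, 0, 0, 0, 0, 0.01], [0, 0, 0, 0, 0, 0, 0.01]]},
)

```text
time: 16.3
position: [0.5809, 0.2297, 0.2432]
tcp_rot: [-3.139, 0.002, 1.273]
contact_force: [-0.5, -0.6, -1.3]
finger_gap: 0.0193
finger_force: 59.3
```

>>> pendant(
  ticks={"offsets":[[0, 0, 0, 0, 0, 0, 0.01], [0, 0, 0, 0, 0, 0, 0.01]]},
)

```text
time: 16.47
position: [0.5818, 0.2289, 0.2443]
tcp_rot: [-3.141, 0.001, 1.271]
contact_force: [0.3, -0.8, -1.2]
finger_gap: 0.0192
finger_force: 59.3
```

```bash
python3 - <<'E'
from meas import *
o=readout.get_obs(); print(o["position"],o["tcp_rot"])
im,d,W,c=shot("w7"); X,Y,Z=W[...,0],W[...,1],W[...,2]
rect(W[(Z>.1)&(Z<.11)&(X>.54)&(X<.66)&(Y>.24)&(Y<.36)],"guard")
print("slot px",proj("wrist",(.6025,.3006,.105),c))
p=o["position"]
print("tcp px",proj("wrist",p,c))
m=(abs(X-p[0])<.04)&(abs(Y-p[1])<.04)&(Z>p[2]+.008)&(Z<p[2]+.018); rect(W[m],"handle top?")
np.save("c7.npy",np.r_[c[0]["fx"],c[0]["fy"],c[0]["cx"],c[0]["cy"],c[1].ravel(),c[2]])
E
```

```text
[0.58175468 0.22885155 0.24434597] [-3.14081879e+00  7.80078072e-04  1.27066188e+00]
guard 5509 [0.6031 0.3018 0.1049] [array([602.7, 300.5]), array([70. , 60.2]), np.float64(73.1)]
slot px (np.float64(120.43994798677974), np.float64(278.05292538051833))
tcp px (np.float64(275.42664747082017), np.float64(279.200169036726))
handle top? 4579 [0.5832 0.2328 0.2574] [array([582.3, 230.2]), array([44.1, 41.8]), np.float64(31.7)]
```

View pics/w7.png

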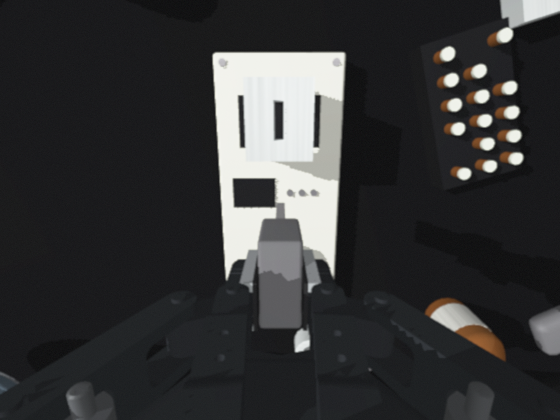

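The slot shows at (120,279), where predicted. The handle is held at (280,280), with the blade's edge visible at (211,281). I'll fit the flag's pose in the tool frame.

```bash
python3 - <<'E'
from h import *
from scipy.spatial.transform import Rotation as Ro
W=np.load("w7.npz")["W"]; T=Ro.from_euler("xyz",[-3.14081879,.00078,1.27066]).as_matrix(); p=np.array([.58175468,.22885155,.24434597])
L=(W-p)@T*1000
x,y,z=L[...,0],L[...,1],L[...,2]
top=(abs(y)<10.5)&(abs(x)<35)&(z<-8)&(z>-18); Q=L[top]
print("z hist",np.histogram(Q[:,2],bins=10)); 
zt=np.median(Q[:,2]); Q=Q[abs(Q[:,2]-zt)<2.5]; print("top",len(Q),zt,np.percentile(Q,[1,50,99],axis=0).round(1),"plane",np.linalg.lstsq(np.c_[Q[:,:2],np.ones(len(Q))],Q[:,2],rcond=None)[0].round(4))
rc=cv2.minAreaRect(Q[:,:2].astype(np.float32)); print(rc)
fr=(abs(y)<9)&(x>15)&(x<30)&(z>-9)&(z<22); F=L[fr]; print("front",len(F),np.percentile(F,[2,50,98],axis=0).round(1))
F=F[abs(F[:,0]-np.median(F[:,0]))<3]; print("x = a y + b z + c",np.linalg.lstsq(np.c_[F[:,1:],np.ones(len(F))],F[:,0],rcond=None)[0].round(4))
bl=(abs(y)<9)&(x>5)&(x<25)&(z>26)&(z<90); B=L[bl]; print("blade",len(B)); 
if len(B): print(np.percentile(B,[2,50,98],axis=0).round(1)); print("y-z",np.polyfit(B[:,2],B[:,1],1),"x-z",np.polyfit(B[:,2],B[:,0],1))
S=(W-np.array([.6025,.3006,.105])); 
E
```

```text
z hist (array([  25,   22,   22,  288, 2022, 1334,  177,   54,   39,   38]), array([-17.98058313, -16.98844247, -15.99630181, -15.00416115,
       -14.01202049, -13.01987984, -12.02773918, -11.03559852,
       -10.04345786,  -9.0513172 ,  -8.05917654]))
top 3860 -13.165975616736029 [[-19.4  -9.4 -14.7]
 [  3.8   0.4 -13.2]
 [ 22.9   9.7 -11.2]] plane [ 7.20000e-03 -1.30000e-03 -1.31568e+01]
((1.4123573303222656, -0.2689495086669922), (44.30602264404297, 20.840829849243164), 1.2804217338562012)
front 752 [[22.5 -8.5 -8.4]
 [22.9 -0.1  3.8]
 [23.3  8.6 20.6]]
x = a y + b z + c [-6.00000e-04 -1.40000e-03  2.29195e+01]
blade 135
[[15.6 -2.6 45.3]
 [15.9  0.4 61.1]
 [16.2  3.1 81. ]]
y-z [-0.00075592  0.31542222] x-z [-2.40111475e-03  1.60260605e+01]
```

```bash
python3 - <<'E'
from h import *
from scipy.spatial.transform import Rotation as Ro
a=np.load("c7.npy"); c=(dict(fx=a[0],fy=a[1],cx=a[2],cy=a[3]),a[4:13].reshape(3,3),a[13:])
f=np.load("w7.npz"); W,im=f["W"],f["im"]; T=Ro.from_euler("xyz",[-3.14081879,.00078,1.27066]).as_matrix(); p=np.array([.58175468,.22885155,.24434597])
g=im.mean(2); print(g[120,268:290].astype(int),g[95:146,278].astype(int))
v,u=np.nonzero(g[90:150,262:296]<130); 
pts=np.array([ray("wrist",i+90,j+262,.105,c) for i,j in zip(v,u)]); L=((pts-p)@T)*1000
rc=cv2.minAreaRect(L[:,:2].astype(np.float32)); print("dark",len(L),rc)
G=W[(W[...,2]>.1)&(W[...,2]<.11)&(W[...,0]>.54)&(W[...,0]<.66)&(W[...,1]>.24)&(W[...,1]<.36)]
print("guard in tool",cv2.minAreaRect((((G-p)@T)[:,:2]*1000).astype(np.float32)))
o=readout.get_obs(); print(o["position"],o["tcp_rot"])
E
```

```text
[237 237 235 236 233 196 128  71  44  40  42  41  41  39  84 170 227 232
 232 235 237 237] [238 238 239 239 233 196 136  72  37  38  39  40  42  42  42  41  42  41
  41  41  42  43  41  41  40  42  40  38  40  41  42  40  41  41  40  39
  40  40  39  40  40  39  43  72 145 215 236 238 237 237 237]
dark 327 ((74.8857650756836, -1.3563978672027588), (6.982486248016357, 31.476322174072266), 89.86734008789062)
guard in tool ((74.71158599853516, -1.0877647399902344), (60.17991256713867, 70.03528594970703), 89.6777114868164)
[0.58186976 0.22893704 0.24457156] [-3.14118341e+00  4.68950849e-04  1.27065379e+00]
```

The rows are not in the units I measure in: shifts go in shares of 500 mm and turns go in shares of pi/2 rad. I convert before sending: 0.035 m is 0.07, -0.0016 m is -0.0032.

>>> pendant(
  ticks={"offsets":[[0, 0, 0, 0.07, -0.0032, 0, 0.01], [0, 0, 0, 0.05, 0, 0, 0.01], [0, 0, 0, 0.0276, 0, 0, 0.01], [0, 0, 0, 0, 0, 0.04, 0.01], [0, 0, 0, 0, 0, 0.03, 0.01], [0, 0, 0, 0, 0, 0.02, 0.01], [0, 0, 0, 0, 0, 0, 0.01], [0, 0, 0, 0, 0, 0, 0.01]]},
)

```text
time: 17.18
position: [0.6018, 0.3006, 0.1994]
tcp_rot: [-3.14, 0.001, 1.272]
contact_force: [-0.2, -1.1, -0.9]
finger_gap: 0.0188
finger_force: 59.2
```

>>> pendant(
  ticks={"offsets":[[0, 0, 0, 0, 0, 0, 0.01], [0, 0, 0, 0, 0, 0, 0.01]]},
)

```text
time: 17.35
position: [0.6027, 0.3013, 0.2012]
tcp_rot: [3.139, -0.001, 1.272]
contact_force: [-0.5, -0.1, -1.1]
finger_gap: 0.0191
finger_force: 59.2
```

```bash
cat > al.py <<'E'
from h import *
from scipy.spatial.transform import Rotation as Ro
def st():
    o=readout.get_obs(); p=o["position"]; T=Ro.from_euler("xyz",o["tcp_rot"]).as_matrix()
    d=(np.array([.6026,.3005,.105])-p)@T*1000
    print(p.round(4),o["tcp_rot"].round(4),"slot minus flag in tool x,y:",(d[:2]-[.95,.3]).round(2),"tip z",round(p[2]-.083,4),o["contact_force"].round(1))
    return p,T
E
python3 - <<'E'
from al import *
from meas import shot
p,T=st()
im,d,W,c=shot("w8")
G=W[(W[...,2]>.1)&(W[...,2]<.11)&(W[...,0]>.54)&(W[...,0]<.66)&(W[...,1]>.24)&(W[...,1]<.36)]
print("guard in tool",cv2.minAreaRect((((G-p)@T)[:,:2]*1000).astype(np.float32)))
L=(W-p)@T*1000; x,y,z=L[...,0],L[...,1],L[...,2]
B=L[(abs(y)<9)&(x>10)&(x<22)&(z>28)&(z<80)]; print("blade",len(B),np.median(B,0)); st()
E
python3 -c "
import cv2;i=cv2.imread('pics/w8.png');cv2.imwrite('pics/w8c.png',cv2.resize(i[60:340,140:420],(600,600),interpolation=3))"
```

```text
[0.6027 0.3013 0.2012] [ 3.1395e+00 -1.4000e-03  1.2722e+00] slot minus flag in tool x,y: [-1.9  -0.35] tip z 0.1182 [-0.5 -0.1 -1.1]
guard in tool ((-0.4033317565917969, 0.06494140625), (60.14859390258789, 69.68550872802734), 89.81777954101562)
blade 126 [15.88253487  0.37471654 59.6676353 ]
[0.6026 0.3014 0.2011] [ 3.1396e+00 -1.4000e-03  1.2723e+00] slot minus flag in tool x,y: [-1.93 -0.22] tip z 0.1181 [-0.5  0.7 -1.3]
```

View pics/w8c.png

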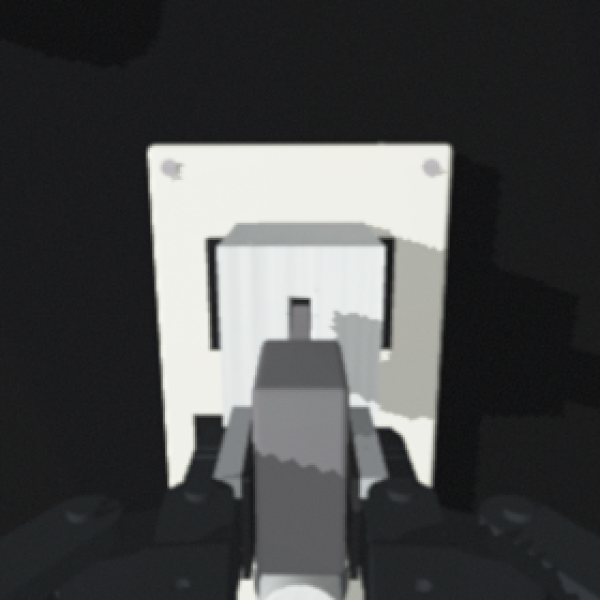

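The blade hangs over the slot: in the crop the slot's far end shows at (300,300), with the blade in line with it. It is about 1.6 mm too far along tool x; I'll correct that and settle just above the plate.

In the tool's units: 0.004 m is 0.008, -0.0016 m is -0.0032.

>>> pendant(
  ticks={"offsets":[[0, 0, 0, -0.0032, -0.0006, 0.008, 0.01], [0, 0, 0, 0, 0, 0.008, 0.01], [0, 0, 0, 0, 0, 0, 0.01], [0, 0, 0, 0, 0, 0, 0.01], [0, 0, 0, 0, 0, 0, 0.01], [0, 0, 0, 0, 0, 0, 0.01], [0, 0, 0, 0, 0, 0, 0.01]]},
)

```text
time: 17.98
position: [0.6011, 0.3001, 0.1919]
tcp_rot: [3.141, -0.0, 1.273]
contact_force: [0.4, 0.9, -1.2]
finger_gap: 0.0187
finger_force: 59.2
```

```bash
python3 - <<'E'
from al import *
from meas import shot
p,T=st()
im,d,W,c=shot("w9")
G=W[(W[...,2]>.1)&(W[...,2]<.11)&(W[...,0]>.54)&(W[...,0]<.66)&(W[...,1]>.24)&(W[...,1]<.36)]
print("guard in tool",cv2.minAreaRect((((G-p)@T)[:,:2]*1000).astype(np.float32)))
L=(W-p)@T*1000; x,y,z=L[...,0],L[...,1],L[...,2]
B=L[(abs(y)<9)&(x>10)&(x<22)&(z>28)&(z<80)]; print("blade",len(B),np.median(B,0)); st()
E
```

```text
[0.6011 0.3001 0.1919] [ 3.1414e+00 -2.0000e-04  1.2728e+00] slot minus flag in tool x,y: [-0.13  0.97] tip z 0.1089 [ 0.4  0.9 -1.2]
guard in tool ((2.6007137298583984, 1.4165363311767578), (67.45195770263672, 60.182708740234375), 0.03616379201412201)
blade 127 [15.92265866  0.35327959 59.83585788]
[0.6011 0.3001 0.1919] [ 3.1414e+00 -1.0000e-04  1.2729e+00] slot minus flag in tool x,y: [-0.13  1.01] tip z 0.1089 [ 0.3  0.1 -1.2]
```

In the tool's units: 0.001 m is 0.002, 0.0001 m is 0.0002.

>>> pendant(
  ticks={"offsets":[[0, 0, 0, 0.0002, 0.002, 0, 0.01], [0, 0, 0, 0, 0, 0, 0.01], [0, 0, 0, 0, 0, 0, 0.01], [0, 0, 0, 0, 0, 0, 0.01], [0, 0, 0, 0, 0, 0, 0.01]]},
)

```text
time: 18.45
position: [0.602, 0.2998, 0.1918]
tcp_rot: [-3.142, 0.0, 1.273]
contact_force: [-0.4, -0.2, -1.2]
finger_gap: 0.019
finger_force: 59.2
```

```bash
python3 -c "
from al import *
st()"
```

```text
[0.602  0.2998 0.1918] [-3.1416e+00  1.0000e-04  1.2728e+00] slot minus flag in tool x,y: [-0.09  0.1 ] tip z 0.1088 [-0.4 -0.2 -1.2]
```

>>> pendant(
  ticks={"offsets":[[0, 0, 0, 0, 0, 0, 0.01], [0, 0, 0, 0, 0, 0, 0.01]]},
)

```text
time: 18.62
position: [0.602, 0.2998, 0.1918]
tcp_rot: [3.142, 0.0, 1.273]
contact_force: [0.2, 1.1, -0.2]
finger_gap: 0.0189
finger_force: 59.2
```

```bash
python3 -c "
from al import *
st()"
```

```text
[0.602  0.2998 0.1918] [3.1416 0.     1.2728] slot minus flag in tool x,y: [-0.11  0.08] tip z 0.1088 [ 0.2  1.1 -0.2]
```

Settled and aligned. Lowering gently.

In the tool's units: 0.002 m is 0.004.

>>> pendant(
  ticks={"offsets":[[0, 0, 0, 0, 0, 0.004, 0.01], [0, 0, 0, 0, 0, 0.004, 0.01], [0, 0, 0, 0, 0, 0.004, 0.01], [0, 0, 0, 0, 0, 0.004, 0.01], [0, 0, 0, 0, 0, 0, 0.01], [0, 0, 0, 0, 0, 0, 0.01], [0, 0, 0, 0, 0, 0, 0.01]]},
)

```text
time: 19.2
position: [0.602, 0.2998, 0.1838]
tcp_rot: [3.142, 0.0, 1.273]
contact_force: [-1.1, 0.2, -2.5]
finger_gap: 0.0191
finger_force: 59.2
```

```bash
python3 -c "
from al import *
st()"
```

```text
[0.602  0.2998 0.1838] [3.1415 0.     1.2728] slot minus flag in tool x,y: [-0.12  0.03] tip z 0.1008 [-1.1  0.2 -2.5]
```

In the tool's units: 0.003 m is 0.006.

>>> pendant(
  ticks={"offsets":[[0, 0, 0, 0, 0, 0.006, 0.01], [0, 0, 0, 0, 0, 0.006, 0.01], [0, 0, 0, 0, 0, 0.006, 0.01], [0, 0, 0, 0, 0, 0.006, 0.01], [0, 0, 0, 0, 0, 0.006, 0.01], [0, 0, 0, 0, 0, 0.006, 0.01], [0, 0, 0, 0, 0, 0, 0.01], [0, 0, 0, 0, 0, 0, 0.01]]},
)

```text
time: 19.87
position: [0.6018, 0.2998, 0.1654]
tcp_rot: [-3.141, 0.0, 1.273]
contact_force: [0.2, -0.1, -1.3]
finger_gap: 0.0187
finger_force: 59.2
```

```bash
python3 -c "
from al import *
st()"
```

```text
[0.6018 0.2998 0.1654] [-3.1411e+00  4.0000e-04  1.2728e+00] slot minus flag in tool x,y: [-0.    0.25] tip z 0.0824 [ 0.2 -0.1 -1.3]
```

>>> pendant(
  ticks={"offsets":[[0, 0, 0, 0, 0, 0.006, 0.01], [0, 0, 0, 0, 0, 0.006, 0.01], [0, 0, 0, 0, 0, 0.006, 0.01], [0, 0, 0, 0, 0, 0.006, 0.01], [0, 0, 0, 0, 0, 0.006, 0.01], [0, 0, 0, 0, 0, 0.005, 0.01], [0, 0, 0, 0, 0, 0, 0.01], [0, 0, 0, 0, 0, 0, 0.01]]},
)

```text
time: 20.53
position: [0.6019, 0.2998, 0.148]
tcp_rot: [-3.141, 0.0, 1.273]
contact_force: [0.2, 0.3, -1.6]
finger_gap: 0.0185
finger_force: 59.2
```

>>> pendant(
  ticks={"offsets":[[0, 0, 0, 0, 0, 0, 0.01], [0, 0, 0, 0, 0, 0, 0.01], [0, 0, 0, 0, 0, 0, 0.01], [0, 0, 0, 0, 0, 0, 0.01]]},
)

```text
time: 20.87
position: [0.6021, 0.2999, 0.1485]
tcp_rot: [3.141, -0.0, 1.273]
contact_force: [-0.4, 0.5, -1.8]
finger_gap: 0.0187
finger_force: 59.2
```

```bash
python3 - <<'E'
from al import *
from meas import shot
p,T=st(); im,d,W,c=shot("w10"); L=(W-p)@T*1000; x,y,z=L[...,0],L[...,1],L[...,2]
H=L[(abs(y)<9)&(abs(x)<20)&(z<-9)&(z>-17)]; print("handle top z over tcp",np.median(H[:,2])," world",p[2]-np.median(H[:,2])/1000)
im,d=viewer.camera("scene"); cv2.imwrite("pics/s10.png",cv2.resize(im[150:270,220:380,::-1],(800,600),interpolation=3))
W=cloud("scene",d); X,Y,Z=W[...,0],W[...,1],W[...,2]
m=(abs(X-.556)<.03)&(abs(Y-.1475)<.03)&(Z>.05)&(Z<.075); print("sleeve top",np.percentile(Z[m],[50,95]))
E
```

```text
[0.6021 0.2999 0.1485] [ 3.1413e+00 -2.0000e-04  1.2729e+00] slot minus flag in tool x,y: [-0.19 -0.01] tip z 0.0655 [-0.4  0.5 -1.8]
handle top z over tcp -13.197537805073694  world 0.16170095057875553
sleeve top [0.06383251 0.07182987]
```

View pics/s10.png

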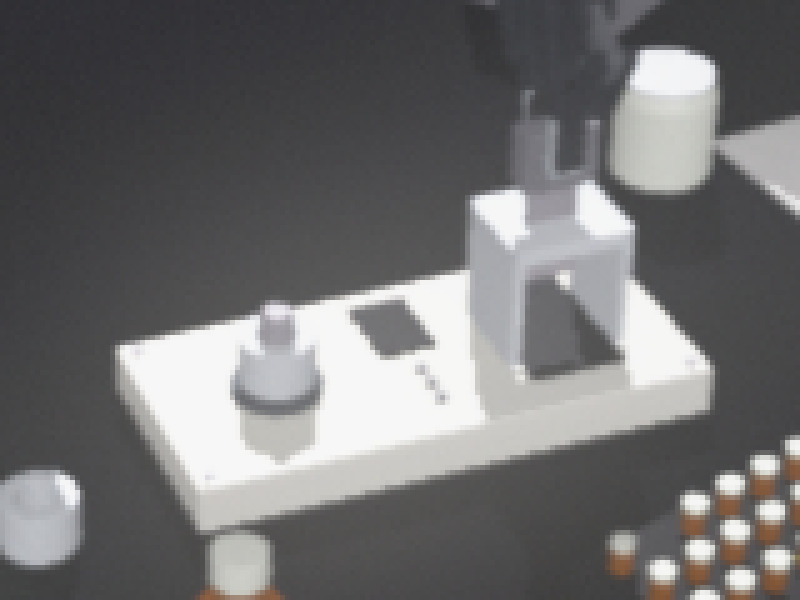

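The sleeve sits on the collar (275,370). The flag hangs in the slot (550,205) with its handle clear above the guard. Tip z is 0.0655, about 39.5 mm deep, with only its own weight on the wrist. Handing in.

```bash
python3 -c "
from bench import workorder
print(workorder.finish_job())"
```

```text
the job is handed in; nothing more can be done
None
```

The sleeve is seated on the collar and released, and the job is handed in at about 21 s with the flag held upright and still gripped, its blade 39.5 mm through the sensor guard's slot and touching nothing hard; the verdict was not shown.

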